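Tug the blue case lid to check its catch

TASK

Check that the blue-lidded case on the repair bench is really caught: take its black handle and give the lid a firm upward tug. If the lid gives, press it back down until the catch snaps and the lid is fully home; leave it shut, caught and let go. Do not touch the grey-lidded case.

Things in the scene. Friction and masses are not known exactly. Their poses are not given: they have to be found in the camera images.
- blue_case_lid (a joint): Opening of the blue lid about the hinge on its far (+x) top edge, rad; 0 = fully home, grows as the front edge rises. Caught: under a tug it stops at about 0.014 to 0.02 (2 mm of play) and holds. Not caught: it rests at about 0.08 (front 12 mm high, hidden by a 13 mm rim) and 2 N lifts it. Pressing its handle down with 5 to 10 N snaps it home. Left free it falls back.
- blue_pull (a point): Centre of the blue lid's black grip bar, 123 mm above the bench at 0 rad: a round rod 12 mm thick, 84 long (y), on two posts 64 mm apart inside; 26 mm gap under it. It lies 125 mm before and 35 mm above the hinge line. x: case front to hinge, y: along the bar, z: up from the lid. Case screwed down, 160 x 170 x 85 mm, aluminium; lid 166 x 176 mm, 250 g.
- catch: Steel spring bolt inside the blue case's front wall, 22 mm wide, unseen under the lid, 79 mm above the bench; origin at its nose. It holds the lid's roller tongue down when caught. Nothing to handle: it snaps over by itself when the lid is pressed home.
- grey_case: The other case, same size, shape and handle but with a grey lid: not to be touched. Origin at the centre of its underside, x from its front to its hinge, z up.
Mind the look-alikes: they are no part of the job. Leave any green or turquoise look-alike of the part that bears blue_case_lid alone.

How it is judged:
By the outcome, as a careful person would: the job done as asked, in the order asked, and still so for the second after the job is handed in, with the robot touching nothing.
It also fails if it takes over 30 s, if anything falls off the work surface, if the arm or the gripper's body presses on something with over 40 N, if the wrist force passes 120 N, or if a joint passes its speed limit or range.

ROBOT

A 6-joint arm with a two-finger parallel gripper is mounted at the origin on the work surface. World frame = base frame: x ahead of the robot, y to its left, z up, the work surface at z = 0. Lengths are in mm, angles in rad, forces in N, time in s.
With the tool pointing down it reaches from about 400 to 925 mm from the base axis. Payload 12.5 kg.
Tool frame: the origin (TCP) lies midway between the tips of the shut fingers; the grasp point (between the pads) lies 19 mm behind it; z points along the fingers, y is the line along which they close (so a half turn about z gives the same grasp; the last joint's range is limited). The gripper opens to 95 mm and grips with 3 to 60 N. Pads are 20 mm wide; open, the fingers measure 119 mm over their backs; the gripper's body (75 mm by 180 mm) begins 59 mm behind the grasp point.
Start: joints at [1.125, 0.491, 1.559, -0, 1.092, -0.106], TCP at [208.296, 589.287, 214.661] pointing down, gripper open.
Joint ranges: [-3.1, 3.1], [-0.84, 2.19], [0.05, 2.79], [-1.13, 4.28], [0.06, 2.93], [-2.69, 2.69]. Speed limits (rad/s): [2.22, 2.22, 2.79, 3.14, 3.14, 3.14].

INTERFACE

Orientations are given as [roll, pitch, yaw] about the fixed x, y, z axes, in that order (R = Rz(yaw) Ry(pitch) Rx(roll)).
In Python, from cell import state, read_camera, camera_info, env gives the robot as it stands.
- The arm moves only by the tool move_arm, never from a script. Its argument "commands" is a list of rows, each a list of 3 entries, a list of its own where there are three numbers: the shift along the world's x, y, z in cm, then the turn, a rotation vector about the world's x, y, z in degrees, then the opening, from 0 (shut) to 1 (fully open). A call has 1 to 10 rows; each row shifts and turns the commanded pose from where the row before left it; what a row does not reach is not made up. A row lasts 1/10 s, in which the tool goes at most 50 mm and 8.59 degrees, less where a joint would pass 70% of its speed; a pose out of reach is approached as far as the arm can. A call with a gripper value outside its range is refused whole. The fingers move at their own pace and stop on an object; the grip force is fixed at half the most. Time passes only in rows, so rows that do not move let the fingers close. It gives the time, the measured TCP pose, the force, the opening and the grip force at its end, in the units of the state.
- state(): the state, without advancing time (a new reading comes with each control period).
- read_camera(name): name is "side" or "top"; returns the picture (400x640x3 uint8, blue, green, red); there is no depth.
- camera_info(name): a dict with "K" (3x3 intrinsics, pixels), "cam_to_world" (4x4, takes a point from camera to world coordinates). Camera axes: x right, y down, z forward; pixel columns grow to the right and rows downward; lengths in mm; the calibration is good to about 2 mm. A picture is of the moment at which its call begins. camera_info takes no time and is no camera call.
- env.job_done(): hands the job in; it is judged then, once.
The state is a dict: "t": time; "joints": joint angles; "qvel": joint speeds; "tau": joint torques, N m; "eef_pos": TCP position; "tcp_rot": TCP orientation; "ft_force": force on the tool from outside, world axes, zero at the start; "moment": the same for the moment, N m; "opening": opening from 0.0 (shut) to 1.0 (fully open); "grip_force": force on a finger pad.
Only numpy, scipy, OpenCV 4.12 (cv2) and the standard library are available. Lean on these libraries where they do the work, as an engineer would, in place of code of your own. Each camera call takes 0.05 s, during which the arm holds its last target. There are 200 camera calls.

## Working session

There is one attempt and no reset: what is moved stays moved. The work goes in short steps, Python scripts to look and compute and a tool call to move; the robot and the scene stay as the last step left them, time stands still between calls to the robot, and variables do not carry over. Pictures are saved under pics/ and viewed, at most 10 in all, crops included, and the job is handed in when it is done.

Besides the shell and the picture viewer there is one more tool, called after ">>>" by a JSON object that holds its "name" and its "arguments", one argument or row to a line. move_arm: Moves the arm, as the interface text tells. Its arguments: {"type":"object","properties":{"commands":{"type":"array"}},"required":["commands"]}

```bash
mkdir -p pics; python3 - <<'E'
from cell import *
import cv2, numpy as np
s=state(); print({k:np.round(v,3).tolist() for k,v in s.items()})
for n in("side","top"):
    cv2.imwrite(f"pics/{n}0.png",read_camera(n)); c=camera_info(n); print(n,np.round(c["K"],1).tolist(),np.round(c["cam_to_world"],3).tolist())
a=[cv2.imread(f"pics/{n}0.png") for n in("side","top")]
E
```

```text
{'t': 0.0, 'joints': [1.125, 0.492, 1.559, -0.0, 1.092, -0.106], 'qvel': [0.0, 0.001, 0.001, 0.001, 0.003, 0.001], 'tau': [-0.002, -61.263, -25.818, 0.069, 0.048, -0.0], 'eef_pos': [208.173, 589.055, 214.054], 'tcp_rot': [-3.14, -0.0, 2.802], 'ft_force': [0.571, -0.155, -0.837], 'moment': [0.013, 0.027, -0.029], 'grip_force': 0.0, 'opening': 0.999}
side [[419.2, 0.0, 321.1], [0.0, 419.2, 197.3], [0.0, 0.0, 1.0]] [[0.781, -0.396, 0.483, 81.305], [-0.624, -0.49, 0.609, -529.891], [-0.004, -0.777, -0.629, 634.12], [0.0, 0.0, 0.0, 1.0]]
top [[446.2, 0.0, 316.4], [0.0, 446.2, 193.9], [0.0, 0.0, 1.0]] [[0.01, -0.989, 0.148, 386.074], [-1.0, -0.011, -0.004, -16.725], [0.006, -0.148, -0.989, 1056.376], [0.0, 0.0, 0.0, 1.0]]
```

View pics/side0.png

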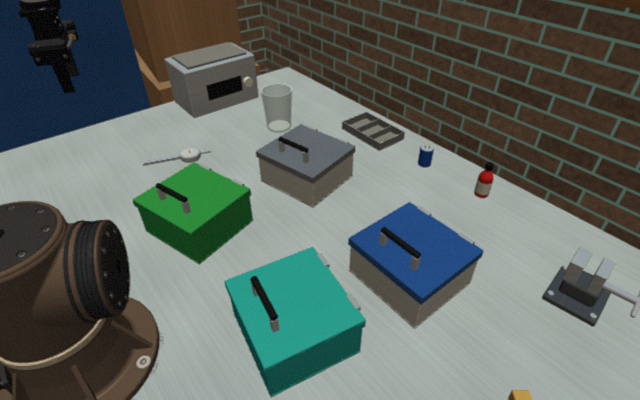

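View pics/top0.png

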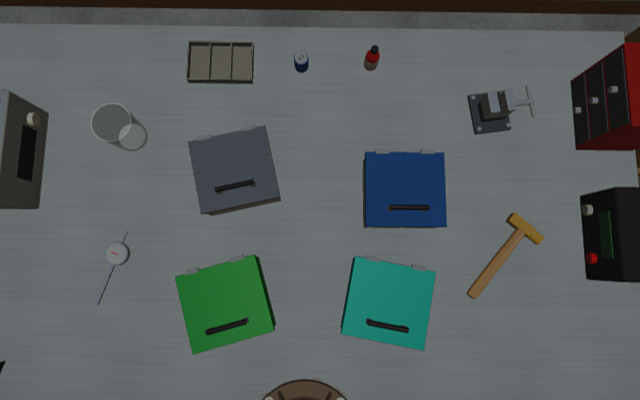

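The side view shows the blue lid around (415,248) with its bar at about (400,242). In the top view the lid is around (405,189) and the bar at about (409,207). Grey, green and turquoise cases are separate from it.

```bash
cat > h.py <<'E'
from cell import *
import cv2, numpy as np
def ray(n,p):
    c=camera_info(n); T=np.array(c["cam_to_world"]); d=T[:3,:3]@np.linalg.solve(np.array(c["K"]),[p[0],p[1],1.]); return T[:3,3],d/np.linalg.norm(d)
def onplane(n,p,z):
    o,d=ray(n,p); return o+d*(z-o[2])/d[2]
def tri(p,q):
    o,d=ray("side",p); e,f=ray("top",q)
    s=np.linalg.lstsq(np.c_[d,-f],e-o,rcond=None)[0]; a,b=o+s[0]*d,e+s[1]*f
    return (a+b)/2,np.linalg.norm(a-b)
def ends(im,box):
    x0,y0,x1,y1=box; m=(im[y0:y1,x0:x1].max(2)<45).astype(np.uint8)
    n,l,st,c=cv2.connectedComponentsWithStats(m); k=1+np.argmax(st[1:,4])
    pts=np.argwhere(l==k)[:,::-1]+[x0,y0]
    (cx,cy),wh,a=r=cv2.minAreaRect(pts.astype(np.float32))
    b=cv2.boxPoints(r); i=np.argsort(b[:,0]); return np.array([cx,cy]),wh,b[i[:2]].mean(0),b[i[2:]].mean(0),pts.mean(0),st[k,4]
E
python3 - <<'E'
from h import *
S=ends(cv2.imread("pics/side0.png"),(370,220,430,268));T=ends(cv2.imread("pics/top0.png"),(380,195,438,218))
print(S,T,sep="\n")
for i in (0,2,3): print("tri",tri(S[i],T[i]))
for z in(123,133):
    for i in(0,2,3): print(z,onplane("top",T[i],z).round(1),onplane("side",S[i],z).round(1))
# lid outline
im=cv2.imread("pics/top0.png").astype(int); m=((im[...,0]>im[...,1]+40)&(im[...,0]>im[...,2]+50)).astype(np.uint8)
cs,_=cv2.findContours(m,0,2); c=max(cs,key=cv2.contourArea); r=cv2.minAreaRect(c); b=cv2.boxPoints(r)
print(r); print(np.array([onplane("top",p,88) for p in b]).round(1))
m=cv2.imread("pics/side0.png"); cv2.imwrite("pics/c1.png",cv2.resize(m[190:330,330:500],None,fx=4.5,fy=4.2,interpolation=2))
E
```

```text
(array([400.37701416, 242.48835754]), (46.01529312133789, 5.593019008636475), array([381.85458, 228.84024], dtype=float32), array([418.89944, 256.13647], dtype=float32), array([400.58964143, 242.62948207]), np.int32(251))
(array([408. , 207.5]), (5.0, 40.0), array([388. , 207.5], dtype=float32), array([428. , 207.5], dtype=float32), array([409.15151515, 207.02020202]), np.int32(198))
tri (array([ 500.82164496, -215.46342409,  122.61984073]), np.float64(3.672727177687293))
tri (array([ 499.82969705, -172.65107128,  123.84418649]), np.float64(2.639882516443433))
tri (array([ 500.78544899, -257.15740716,  123.69810042]), np.float64(2.7583396388086197))
123 [ 499.4 -214.1  123. ] [ 502.2 -216.6  123. ]
123 [ 498.9 -171.9  123. ] [ 501.7 -172.7  123. ]
123 [ 499.8 -256.4  123. ] [ 502.6 -257.5  123. ]
133 [ 498.1 -212.   133. ] [ 494.  -222.7  133. ]
133 [ 497.7 -170.3  133. ] [ 493.5 -179.7  133. ]
133 [ 498.6 -253.8  133. ] [ 494.4 -262.8  133. ]
((405.5, 189.0), (72.0, 79.0), 90.0)
[[ 624.8 -130.4   88. ]
 [ 626.8 -306.6   88. ]
 [ 466.2 -301.4   88. ]
 [ 464.3 -129.4   88. ]]
```

View pics/c1.png

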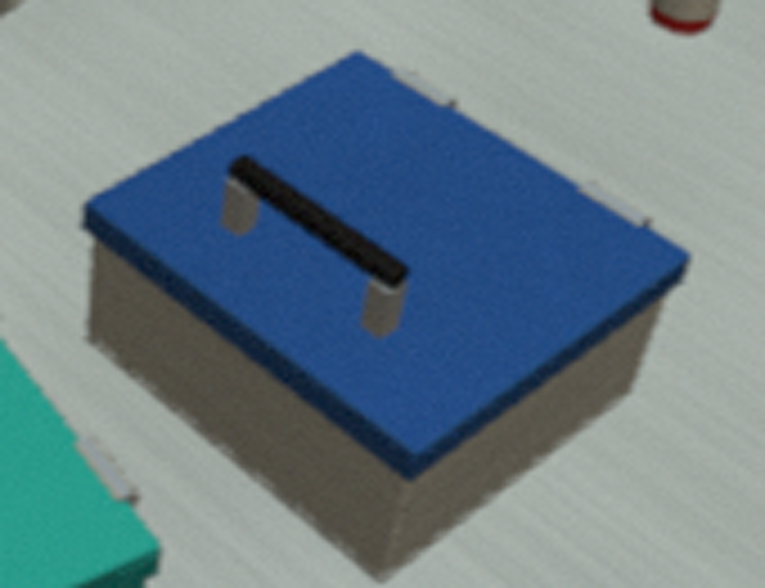

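The bar triangulates to about (500, -214.5, 124). Its length measures 84.5 mm against the 84 mm given, and it lies within 1° of the y axis. The next move swings above it, turning -70° so that the fingers close along x.

>>> {"name": "move_arm", "arguments": {
  "commands": [
    [[2.4, -3.9, 0], [0, 0, -7], 1],
    [[2.4, -3.9, 0], [0, 0, -7], 1],
    [[2.4, -3.9, 0], [0, 0, -7], 1],
    [[2.4, -3.9, 0], [0, 0, -7], 1],
    [[2.4, -3.9, 0], [0, 0, -7], 1],
    [[2.4, -3.9, 0], [0, 0, -7], 0.6],
    [[2.4, -3.9, 0], [0, 0, -7], 0.6],
    [[2.4, -3.9, 0], [0, 0, -7], 0.6],
    [[2.4, -3.9, 0], [0, 0, -7], 0.6],
    [[2.4, -3.9, 0], [0, 0, -7], 0.6]
  ]
}}

```text
t: 1.1
eef_pos: [448.9, 197.5, 214.6]
tcp_rot: [-3.142, 0.0, 1.575]
ft_force: [1.2, 1.4, 0.2]
opening: 0.64
grip_force: 0.0
```

>>> {"name": "move_arm", "arguments": {
  "commands": [
    [[0.5, -4.1, 0], [0, 0, 0], 0.6],
    [[0.5, -4.1, 0], [0, 0, 0], 0.6],
    [[0.5, -4.1, 0], [0, 0, 0], 0.6],
    [[0.5, -4.1, 0], [0, 0, 0], 0.6],
    [[0.5, -4.1, 0], [0, 0, 0], 0.6],
    [[0.5, -4.1, 0], [0, 0, 0], 0.6],
    [[0.5, -4.1, 0], [0, 0, 0], 0.6],
    [[0.5, -4.1, 0], [0, 0, 0], 0.6],
    [[0.5, -4.1, 0], [0, 0, 0], 0.6],
    [[0, 0, 0], [0, 0, 0], 0.6]
  ]
}}

```text
t: 2.1
eef_pos: [493.6, -173.6, 214.2]
tcp_rot: [3.141, 0.001, 1.576]
ft_force: [0.6, 0.1, -0.8]
opening: 0.6
grip_force: 0.0
```

>>> {"name": "move_arm", "arguments": {
  "commands": [
    [[0.6, -4.1, 0], [0, 0, 0], 0.6],
    [[0, 0, -2.5], [0, 0, 0.4], 0.6],
    [[0, 0, -2.5], [0, 0, 0], 0.6],
    [[0, 0, 0], [0, 0, 0], 0.6]
  ]
}}

```text
t: 2.5
eef_pos: [497.9, -209.6, 162.1]
tcp_rot: [-3.137, -0.003, 1.587]
ft_force: [-0.0, -0.1, -0.5]
opening: 0.605
grip_force: 0.0
```

```bash
python3 - <<'E'
from h import *
a=read_camera("side"); b=read_camera("top"); cv2.imwrite("pics/side1.png",a)
A=cv2.resize(a[150:300,330:490],None,fx=2.5,fy=4*.625,interpolation=2); B=cv2.resize(b[130:280,330:490],None,fx=2.5,fy=2.5,interpolation=2)
cv2.imwrite("pics/c2.png",np.hstack([A,B])); s=state(); print(s["t"],s["eef_pos"],s["tcp_rot"])
E
```

```text
2.6 [ 499.35218718 -210.20927056  164.95344662] [-3.14099825e+00 -4.84572938e-04  1.58746982e+00]
```

View pics/c2.png

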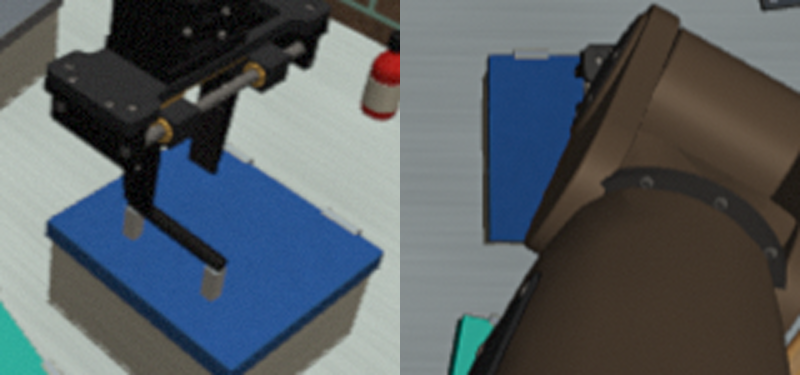

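The side view (left half) shows the finger tips at about (386,232) and (413,217), so their midpoint is about (400,224). That is straight above the bar centre at (400,242), and the fingers straddle the bar in x. The top view is blocked by the arm. Next I descend and close.

>>> {"name": "move_arm", "arguments": {
  "commands": [
    [[0, -0.4, -2.0], [0, 0, 0], 0.6],
    [[0, 0, -2.0], [0, 0, 0], 0.6],
    [[0, 0, -1.0], [0, 0, 0], 0.6],
    [[0, 0, -0.5], [0, 0, 0], 0.6],
    [[0, 0, 0], [0, 0, 0], 0.6]
  ]
}}

```text
t: 3.1
eef_pos: [499.5, -214.6, 110.0]
tcp_rot: [3.141, 0.0, 1.587]
ft_force: [0.6, 0.1, 0.3]
opening: 0.596
grip_force: 0.0
```

>>> {"name": "move_arm", "arguments": {
  "commands": [
    [[0, 0, 0], [0, 0, 0], 0.3],
    [[0, 0, 0], [0, 0, 0], 0.0],
    [[0, 0, 0], [0, 0, 0], 0.0],
    [[0, 0, 0], [0, 0, 0], 0.0],
    [[0, 0, 0], [0, 0, 0], 0.0],
    [[0, 0, 0], [0, 0, 0], 0.0]
  ]
}}

```text
t: 3.7
eef_pos: [499.6, -214.8, 109.8]
tcp_rot: [3.141, 0.0, 1.587]
ft_force: [18.9, 2.0, -4.3]
opening: 0.155
grip_force: 9.7
```

The +x finger met the bar first, so I shift about 1.5 mm toward +x and let the grip settle.

>>> {"name": "move_arm", "arguments": {
  "commands": [
    [[0.1, 0, 0], [0, 0, 0], 0.0],
    [[0.05, 0, 0], [0, 0, 0], 0.0],
    [[0, 0, 0], [0, 0, 0], 0.0],
    [[0, 0, 0], [0, 0, 0], 0.0]
  ]
}}

```text
t: 4.1
eef_pos: [501.1, -214.8, 109.7]
tcp_rot: [3.141, 0.0, 1.587]
ft_force: [4.4, 0.5, -0.8]
opening: 0.118
grip_force: 30.0
```

>>> {"name": "move_arm", "arguments": {
  "commands": [
    [[0, 0, 0.1], [0, 0, 0], 0.0],
    [[0, 0, 0.1], [0, 0, 0], 0.0],
    [[0, 0, 0.1], [0, 0, 0], 0.0],
    [[0, 0, 0.1], [0, 0, 0], 0.0],
    [[0, 0, 0], [0, 0, 0], 0.0]
  ]
}}

```text
t: 4.6
eef_pos: [501.7, -214.9, 112.2]
tcp_rot: [3.14, 0.0, 1.587]
ft_force: [13.7, -1.9, -22.6]
opening: 0.12
grip_force: 30.0
```

>>> {"name": "move_arm", "arguments": {
  "commands": [
    [[0, 0, 0.1], [0, 0, 0], 0.0],
    [[0, 0, 0], [0, 0, 0], 0.0],
    [[0, 0, 0], [0, 0, 0], 0.0]
  ]
}}

```text
t: 4.9
eef_pos: [501.7, -214.8, 112.5]
tcp_rot: [3.141, -0.0, 1.586]
ft_force: [16.4, -3.1, -31.1]
opening: 0.115
grip_force: 30.0
```

```bash
python3 - <<'E'
from h import *
a=read_camera("side"); cv2.imwrite("pics/side2.png",a); b=cv2.imread("pics/side1.png")
f=lambda i:cv2.resize(i[190:330,340:490],None,fx=2.6,fy=2.6,interpolation=2)
cv2.imwrite("pics/c3.png",np.hstack([f(b),f(a)])); s=state(); print(s["t"],s["eef_pos"],s["ft_force"],s["moment"])
E
```

```text
4.95 [ 501.72145404 -214.84385688  112.47625235] [ 16.11434762  -2.32758263 -30.33112715] [-0.5297301  -2.84275468 -0.14722667]
```

View pics/c3.png

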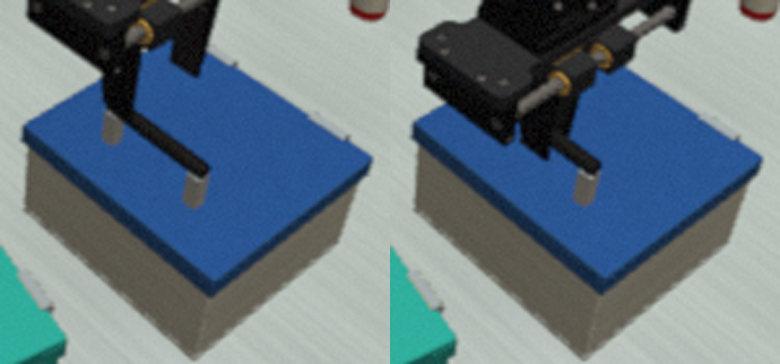

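The tug left the front lid corner only about 1 px higher (crop row 293 to 291). The lid stopped after about 2.5 mm at the bar and held against 31 N, so it is caught and no re-closing is needed. Now I lower it home and let go.

>>> {"name": "move_arm", "arguments": {
  "commands": [
    [[0, 0, -0.2], [0, 0, 0], 0.0],
    [[0, 0, -0.2], [0, 0, 0], 0.0],
    [[0, 0, -0.1], [0, 0, 0], 0.0],
    [[0, 0, 0], [0, 0, 0], 0.0],
    [[0, 0, 0], [0, 0, 0], 0.0]
  ]
}}

```text
t: 5.45
eef_pos: [501.1, -214.9, 109.9]
tcp_rot: [3.141, 0.0, 1.587]
ft_force: [4.9, 0.3, -0.4]
opening: 0.117
grip_force: 30.0
```

>>> {"name": "move_arm", "arguments": {
  "commands": [
    [[0, 0, 0], [0, 0, 0], 0.6],
    [[0, 0, 0], [0, 0, 0], 0.6],
    [[0, 0, 0], [0, 0, 0], 0.6],
    [[0, 0, 0], [0, 0, 0], 0.6],
    [[0, 0, 0], [0, 0, 0], 0.6],
    [[0, 0, 0], [0, 0, 0], 0.6]
  ]
}}

```text
t: 6.05
eef_pos: [500.7, -214.7, 109.6]
tcp_rot: [-3.141, -0.0, 1.587]
ft_force: [0.1, 0.4, 0.2]
opening: 0.561
grip_force: 0.0
```

>>> {"name": "move_arm", "arguments": {
  "commands": [
    [[0, 0, 1], [0, 0, 0], 0.6],
    [[0, 0, 2], [0, 0, 0], 0.6],
    [[0, 0, 3], [0, 0, 0], 0.6],
    [[0, 0, 3], [0, 0, 0], 0.6],
    [[0, 0, 2], [0, 0, 0], 0.6],
    [[0, 0, 0], [0, 0, 0], 0.6],
    [[0, 0, 0], [0, 0, 0], 0.6]
  ]
}}

```text
t: 6.75
eef_pos: [500.7, -214.6, 220.0]
tcp_rot: [3.141, 0.0, 1.587]
ft_force: [-0.3, -0.6, -0.5]
opening: 0.602
grip_force: 0.0
```

```bash
python3 - <<'E'
from h import *
a=read_camera("side"); b=cv2.imread("pics/side0.png"); s=state(); print(s["t"],s["eef_pos"],s["ft_force"])
print([ends(i,(370,220,430,268))[4].round(2) for i in(b,a)])
f=lambda i:cv2.resize(i[190:330,340:490],None,fx=2.6,fy=2.6,interpolation=2)
cv2.imwrite("pics/c4.png",np.hstack([f(b),f(a)]))
E
```

```text
6.8 [ 500.4456565  -214.50020727  219.28121122] [-0.38048594  0.56702111 -0.52038693]
[array([400.59, 242.63]), array([400.5 , 242.61])]
```

View pics/c4.png

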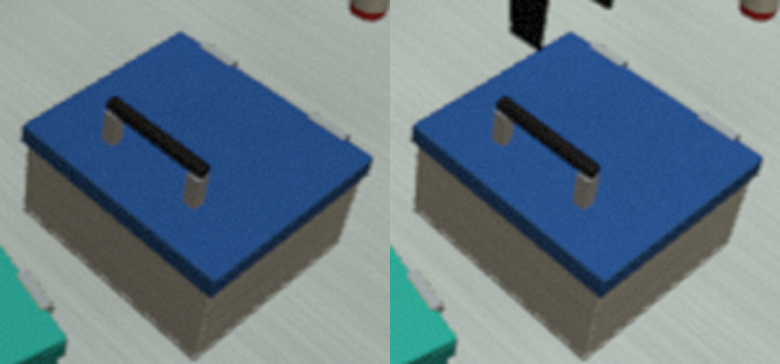

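The lid and bar are back exactly where they started: the bar centroid is at (400.5,242.6) against (400.6,242.6) before. The gripper is clear above, so I am handing in.

```bash
python3 -c "
from cell import env
print(env.job_done())"
```

```text
the job is handed in; nothing more can be done
None
```

The blue lid is caught: it rose about 2.5 mm at the handle and held against a 31 N tug, so no pressing was needed; I lowered it home, let go, left the grey-lidded case untouched, and handed the job in (the hand-in call gave no verdict).

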